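# Tumblers lined up by height for pouring

### The arm

A 7-joint arm with a two-finger parallel gripper is mounted at the origin on the work surface. World frame = base frame: x ahead of the robot, y to its left, z up, the work surface at z = 0. Lengths are in mm, angles in rad, forces in N, time in s.
With the tool pointing down it reaches from about 425 to 825 mm from the base axis. Payload 3.6 kg.
Tool frame: the origin (TCP) lies at the very end of the fingers, on their centre line; the grasp point (between the pads) lies 19 mm behind it; z points along the fingers, y is the line along which they close (so a half turn about z gives the same grasp; the last joint's range is limited). The gripper opens to 85 mm and grips with 20 to 120 N. Pads are 22 mm wide; open, the fingers measure 114 mm over their backs; the gripper's body (76 mm by 85 mm) begins 54 mm behind the grasp point. The pads swing forward as they close: fully open they stand 13 mm farther back than shut.
Start: joints at [1.274, 0.615, -0.013, 1.423, 0.008, 1.103, -0.04], TCP at [173.889, -626.279, 231.297] pointing down, gripper open.
Joint ranges: [-3.12, 3.12], [-0.3, 2.06], [-1.34, 1.32], [0.26, 2.42], [-1.36, 4.5], [0.01, 1.98], [-2.84, 2.84]. Speed limits (rad/s): [2.79, 2.79, 3.14, 3.14, 3.14, 3.14, 3.14].

### API

Orientations are given as a unit quaternion [x, y, z, w].
In Python, from rig import r, imaging gives the robot as it stands.
- The arm moves only by the tool jog_arm, never from a script. Its argument "commands" is a list of rows, each a list of 7 numbers: the shift along the tool's x, y, z in cm, then the turn, a rotation vector about the tool's x, y, z in rad, then the opening, from 0 (shut) to 1 (fully open). In form: [[x, y, z, rx, ry, rz, claw], ...]. A call has 1 to 5 rows; each row shifts and turns the commanded pose from where the row before left it, along the tool's axes as they then stand; what a row does not reach is not made up. A row lasts 1/10 s, in which the tool goes at most 50 mm and 8.59 degrees, less where a joint would pass 70% of its speed; a pose out of reach is approached as far as the arm can. A call with a gripper value outside its range is refused whole. The fingers move at their own pace and stop on an object; "squeeze" is the grip in N (left out, the last holds). Time passes only in rows, so rows that do not move let the fingers close. It gives the time, the measured TCP pose, the force, the opening and the grip force at its end, in the units of the state.
- r.sense(): the state, without advancing time (a new reading comes with each control period).
- imaging.camera(name): name is "scene" or "top"; returns the picture (400x640x3 uint8, blue, green, red); there is no depth.
- imaging.camera_params(name): a dict with "mtx" (3x3 intrinsics, pixels), "R" (3x3) and "t" (3): a world point X has camera coordinates R X + t. Camera axes: x right, y down, z forward; pixel columns grow to the right and rows downward; lengths in mm; the calibration is good to about 2 mm. A picture is of the moment at which its call begins. camera_params takes no time and is no camera call.
- r.job_done(): hands the job in; it is judged then, once.
The state is a dict: "time": time; "joint_positions": joint angles; "joint_vel": joint speeds; "joint_torque": joint torques, N m; "ee_pos": TCP position; "eef_rot": TCP orientation; "force": force on the tool from outside, world axes, zero at the start; "wrist_torque": the same for the moment, N m; "finger_gap": opening from 0.0 (shut) to 1.0 (fully open); "grip_force": force on a finger pad.
Only numpy, scipy, OpenCV 4.12 (cv2) and the standard library are available. Lean on these libraries where they do the work, as an engineer would, in place of code of your own. Each camera call takes 0.05 s, during which the arm holds its last target. There are 200 camera calls.

### The job

Get ready to pour the water without wetting the carrom board: stand the four steel tumblers upright on the row of coasters, one in the middle of each, in order of height with the tallest on the coaster nearest the red jug and the shortest at the far end. Set each one down, don't drop it or knock it over, and leave the jug and the aluminium box where they are.

Things in the scene. Friction and masses are not known exactly. Their poses are not given: they have to be found in the camera images.
- tumbler_1: The tallest of four plain stainless-steel drinking tumblers of the same shape: open at the top, round, 112 mm high, 66 mm across the rim, tapering evenly to 54 mm across the base. Loose, about 120 g, it starts standing upright on the board. Origin at the centre of its underside, z up along its axis; the rim is 112 mm above the origin.
- tumbler_2: The second tallest of four plain stainless-steel drinking tumblers of the same shape: open at the top, round, 94 mm high, 60 mm across the rim, tapering evenly to 49 mm across the base. Loose, about 90 g, it starts standing upright on the board. Origin at the centre of its underside, z up along its axis; the rim is 94 mm above the origin.
- tumbler_3: The second shortest of four plain stainless-steel drinking tumblers of the same shape: open at the top, round, 76 mm high, 54 mm across the rim, tapering evenly to 44 mm across the base. Loose, about 65 g, it starts standing upright on the board. Origin at the centre of its underside, z up along its axis; the rim is 76 mm above the origin.
- tumbler_4: The shortest of four plain stainless-steel drinking tumblers of the same shape: open at the top, round, 58 mm high, 48 mm across the rim, tapering evenly to 39 mm across the base. Loose, about 45 g, it starts standing upright on the board. Origin at the centre of its underside, z up along its axis; the rim is 58 mm above the origin.
- coaster_a: One of four alike round dark wooden coasters, 86 mm across and 6 mm thick, lying in one nearly straight row, about 100 mm from centre to centre, on the carrom board; this one is one end of the row; its neighbour is coaster_b. Held fast to the board. Origin at the centre of its underside, z up; its top is 6 mm above the origin.
- coaster_b: One of four alike round dark wooden coasters, 86 mm across and 6 mm thick, lying in one nearly straight row, about 100 mm from centre to centre, on the carrom board; this one is between coaster_a and coaster_c. Held fast to the board. Origin at the centre of its underside, z up; its top is 6 mm above the origin.
- coaster_c: One of four alike round dark wooden coasters, 86 mm across and 6 mm thick, lying in one nearly straight row, about 100 mm from centre to centre, on the carrom board; this one is between coaster_b and coaster_d. Held fast to the board. Origin at the centre of its underside, z up; its top is 6 mm above the origin.
- coaster_d: One of four alike round dark wooden coasters, 86 mm across and 6 mm thick, lying in one nearly straight row, about 100 mm from centre to centre, on the carrom board; this one is the other end of the row; its neighbour is coaster_c. Held fast to the board. Origin at the centre of its underside, z up; its top is 6 mm above the origin.
- jug: Red plastic water jug with a lid, 106 mm across the belly, 150 mm high; handle out to 87 mm from the axis at its own +x, spout to 68 mm at -x. It stands just past and behind one end (either) of the coaster row, its axis some 140 mm from that coaster; a terracotta bowl, 120 mm across, 50 mm high, stands likewise at the other end. Origin at the centre of its underside, z up. Loose.
- alu_box: Small aluminium box with a press-button lid, 82 x 57 mm (its own x, y), 38 mm high, standing among the tumblers. Origin at the centre of its underside, z up. Loose. It and all the rest stand on a carrom board whose surface is at z = 0.02; flat discs up to 10 mm thick lie nearer the robot than the tumblers, and a peg board 63 mm high stands beyond the coasters.

How it is judged (in metres and radians):
At the end, for the whole second after the job is handed in: All four tumblers stand upright (within 0.08 rad) and still, each with its base on its own coaster (3 to 10 mm above the coaster's underside) and its axis within 12 mm of the coaster's centre; counted from the coaster nearest the jug, they run tallest, second tallest, second shortest, shortest (angle between each of tumbler_1, tumbler_2, tumbler_3, tumbler_4's own z axis and vertical below 0.08 rad and linear speed of each of tumbler_1, tumbler_2, tumbler_3, tumbler_4 below 0.02 m/s and angular speed of each of tumbler_1, tumbler_2, tumbler_3, tumbler_4 below 0.2 rad/s and ((horizontal distance between jug and coaster_a below 0.25 m and horizontal distance between tumbler_1 and coaster_a below 0.012 m and z of tumbler_1 in the frame of coaster_a between 0.003 and 0.01 m and horizontal distance between tumbler_2 and coaster_b below 0.012 m and z of tumbler_2 in the frame of coaster_b between 0.003 and 0.01 m and horizontal distance between tumbler_3 and coaster_c below 0.012 m and z of tumbler_3 in the frame of coaster_c between 0.003 and 0.01 m and horizontal distance between tumbler_4 and coaster_d below 0.012 m and z of tumbler_4 in the frame of coaster_d between 0.003 and 0.01 m) or (horizontal distance between jug and coaster_d below 0.25 m and horizontal distance between tumbler_1 and coaster_d below 0.012 m and z of tumbler_1 in the frame of coaster_d between 0.003 and 0.01 m and horizontal distance between tumbler_2 and coaster_c below 0.012 m and z of tumbler_2 in the frame of coaster_c between 0.003 and 0.01 m and horizontal distance between tumbler_3 and coaster_b below 0.012 m and z of tumbler_3 in the frame of coaster_b between 0.003 and 0.01 m and horizontal distance between tumbler_4 and coaster_a below 0.012 m and z of tumbler_4 in the frame of coaster_a between 0.003 and 0.01 m))); the robot touches nothing.
It fails at once if a tumbler is knocked over (angle between any of tumbler_1, tumbler_2, tumbler_3, tumbler_4's own z axis and vertical above 0.7 rad).
It fails at once if a tumbler is let go in the air, its base more than 3 cm above the coasters ((contact force between tumbler_1 and the fingers below 0.01 N and height (world z) of tumbler_1 above 0.056 m) or (contact force between tumbler_2 and the fingers below 0.01 N and height (world z) of tumbler_2 above 0.056 m) or (contact force between tumbler_3 and the fingers below 0.01 N and height (world z) of tumbler_3 above 0.056 m) or (contact force between tumbler_4 and the fingers below 0.01 N and height (world z) of tumbler_4 above 0.056 m)).
It fails at once if the jug is shifted by more than 2 cm (distance of jug from where it was at the start of the episode above 0.02 m).
It fails at once if the aluminium box is shifted by more than 2 cm (distance of alu_box from where it was at the start of the episode above 0.02 m).
It also fails if it takes over 99 s, if anything falls off the work surface, if the arm or the gripper's body presses on something with over 40 N, if the wrist force passes 120 N, or if a joint passes its speed limit or range.

## Working session

There is one attempt and no reset: what is moved stays moved. The work goes in short steps, Python scripts to look and compute and a tool call to move; the robot and the scene stay as the last step left them, time stands still between calls to the robot, and variables do not carry over. Pictures are saved under pics/ and viewed, at most 14 in all, crops included, and the job is handed in when it is done.

Besides the shell and the picture viewer there is one more tool, called after ">>>" as name(argument=value, ...), one argument or row to a line, values as JSON. jog_arm: Moves the arm, as the interface text tells. Its arguments: {"type":"object","properties":{"commands":{"type":"array"},"squeeze":{"type":"number"}},"required":["commands"]}

```bash
mkdir -p pics; ls
python3 - <<'E'
from rig import r, imaging
import cv2, numpy as np
for n in("scene","top"):
    im=imaging.camera(n); cv2.imwrite(f"pics/{n}0.png",im); np.save(f"{n}0.npy",im)
    p=imaging.camera_params(n); print(n,np.round(p["mtx"],1).tolist(),np.round(p["R"],3).tolist(),np.round(p["t"],1))
print(r.sense())
E
```

```text
pics
scene [[374.0, 0.0, 321.0], [0.0, 374.0, 199.9], [0.0, 0.0, 1.0]] [[-0.06, 0.998, -0.011], [0.854, 0.045, -0.518], [-0.517, -0.041, -0.855]] [  40.  -463.9 1273.2]
top [[429.8, 0.0, 322.4], [0.0, 429.8, 195.9], [0.0, 0.0, 1.0]] [[0.014, -0.999, -0.033], [-0.989, -0.009, -0.148], [0.148, 0.035, -0.988]] [ 12.9 619.9 882.9]
{'time': 0.1, 'joint_positions': array([ 1.27347415,  0.61580626, -0.01261076,  1.42474005,  0.00808246,
        1.10340965, -0.0404202 ]), 'joint_vel': array([ 0.00133946, -0.00215839,  0.00068789, -0.00375062,  0.00069591,
       -0.00013775, -0.00052613]), 'joint_torque': array([ 2.10274535e-03, -4.70383751e+01,  2.60557383e-01, -1.71570414e+01,
        1.01434466e-02,  5.82534849e-03, -3.78714404e-06]), 'ee_pos': array([ 173.71882865, -625.64061605,  230.26408331]), 'eef_rot': array([ 9.90843051e-01,  1.35013741e-01, -1.64403519e-04, -1.14507169e-03]), 'force': array([-0.44977238,  0.26310886,  0.29320556]), 'wrist_torque': array([ 0.04563998,  0.06486565, -0.02498808]), 'grip_force': 0.0, 'finger_gap': 0.9964814961743652}
```

View pics/scene0.png

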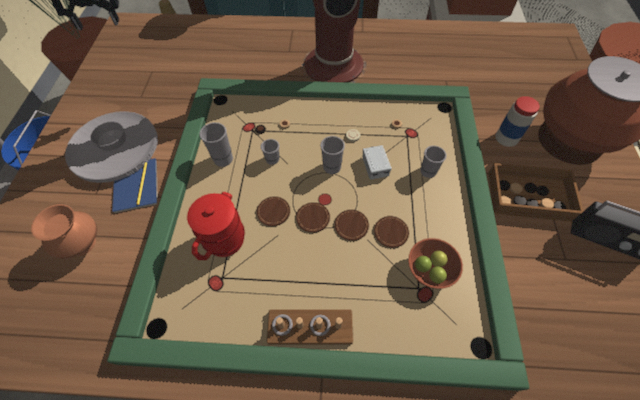

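View pics/top0.png

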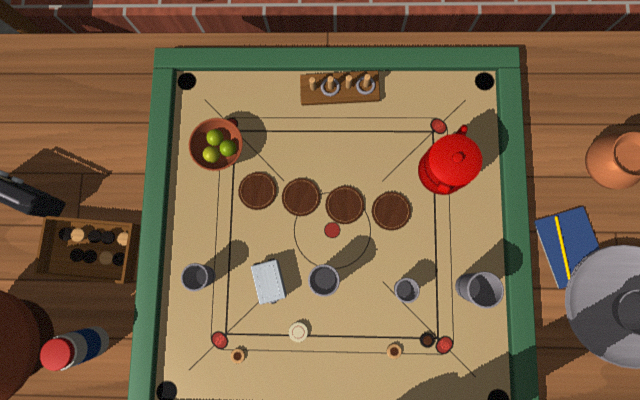

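```bash
cat > h.py <<'E'
from rig import r, imaging
import cv2, numpy as np
from scipy.optimize import least_squares
def cam(n):
    p=imaging.camera_params(n); R=np.array(p["R"]);t=np.array(p["t"]);return np.array(p["mtx"]),R,t,-R.T@t
def ray(n,px,z):
    K,R,t,C=cam(n); px=np.atleast_2d(px).astype(float)
    d=(R.T@np.linalg.inv(K)@np.c_[px,np.ones(len(px))].T).T
    return (C+d*((z-C[2])/d[:,2])[:,None])[:,:2]
def proj(n,X):
    K,R,t,C=cam(n); q=K@(R@np.array(X,float)+t); return q[:2]/q[2]
def blobs(m,lo,hi):
    cs,_=cv2.findContours(m,cv2.RETR_EXTERNAL,cv2.CHAIN_APPROX_NONE)
    return [c for c in cs if lo<cv2.contourArea(c)<hi]
def rimfit(n,c,ztop,rad):
    """known-radius circle fitted to the arc of the contour away from the camera foot"""
    C=cam(n)[3]; P=ray(n,c.reshape(-1,2),ztop); o=P.mean(0)
    for _ in range(6):
        u=(o-C[:2])/np.linalg.norm(o-C[:2]); Q=P[(P-o)@u>0]
        o=least_squares(lambda o:np.linalg.norm(Q-o,axis=1)-rad-0.5,o,loss="soft_l1",f_scale=1).x
    return o,np.sqrt(np.mean((np.linalg.norm(Q-o,axis=1)-rad)**2))
E
python3 - <<'E'
from h import *
T={n:np.load(n+"0.npy") for n in("scene","top")}
seed={"top":[(480,288),(324,279),(197,276),(407,290)],"scene":[(217,145),(332,154),(433,160),(271,151)]}
H=[112,94,76,58];RR=[33,30,27,24]
for n,im in T.items():
    print(n,"C",cam(n)[3].round())
    hsv=cv2.cvtColor(im,cv2.COLOR_BGR2HSV)
    b=im.astype(int)
    m=((b[...,2]-b[...,0]<22)).astype(np.uint8)*255
    m[hsv[...,2]<25]=255
    vis=im.copy()
    m=cv2.morphologyEx(m,cv2.MORPH_CLOSE,np.ones((3,3),np.uint8)); m=cv2.morphologyEx(m,cv2.MORPH_OPEN,np.ones((3,3),np.uint8))
    for c in blobs(m,120,3000):
        for i,s in enumerate(seed[n]):
            if cv2.pointPolygonTest(c,s,False)>=0:
                o,e=rimfit(n,c,20+H[i],RR[i]); print("T",i+1,o.round(1),round(e,2),cv2.boundingRect(c))
                cv2.drawContours(vis,[c],-1,(0,255,0),1)
    # coasters: dark reddish brown
    m=((b[...,2]-b[...,0]>12)&(b[...,2]<115)&(b[...,2]-b[...,1]>18)).astype(np.uint8)*255
    m=cv2.morphologyEx(m,cv2.MORPH_OPEN,np.ones((3,3),np.uint8))
    for c in blobs(m,500,2000):
        (x,y),ax,an=cv2.fitEllipse(c)
        if max(ax)<1.6*min(ax) and 200<x<420 and 170<y<250:
            P=ray(n,c.reshape(-1,2),26); o,rad=cv2.minEnclosingCircle(P.astype(np.float32)); print("coaster",P.mean(0).round(1),np.round(o,1),round(rad,1))
            cv2.drawContours(vis,[c],-1,(255,0,255),1)
    m=((b[...,2]>110)&(b[...,1]<40)&(b[...,0]<60)).astype(np.uint8)*255
    for c in blobs(m,600,5000): print("jug", ray(n,c.reshape(-1,2),80).mean(0).round())
    m=((b.min(2)>120)&(b[...,2]-b[...,0]<45)).astype(np.uint8)*255
    for c in blobs(m,250,1800): 
        q=ray(n,c.reshape(-1,2),58); print("box?", cv2.minAreaRect(q.astype(np.float32)))
    x0,y0=(180,60) if n=="scene" else (160,110)
    cv2.imwrite(f"pics/{n}1.png",cv2.resize(vis[y0:y0+220,x0:x0+360] if n=="top" else vis[y0+30:y0+200,x0:x0+300],None,fx=2.2,fy=2.2))
E
```

```text
scene C [1057.   33.  849.]
coaster [640.4 169.1] [638.8 169.1] 42.2
coaster [627.1  73.8] [625.7  72.1] 42.4
coaster [612.1 -23.2] [608.2 -24.2] 42.6
coaster [ 598.8 -126.6] [ 596.8 -125.7] 42.3
box? ((440.4086608886719, 134.91860961914062), (82.20055389404297, 56.48930740356445), 14.873651504516602)
box? ((498.9762878417969, -561.9325561523438), (78.23538208007812, 209.5301513671875), 26.183061599731445)
box? ((364.2064514160156, -640.3875732421875), (76.5641860961914, 191.24020385742188), 30.86375617980957)
box? ((85.78082275390625, 862.1530151367188), (141.7771453857422, 193.35597229003906), 69.81073760986328)
box? ((-175.1802978515625, -1160.3394775390625), (180.7667236328125, 111.64556884765625), 34.227821350097656)
top C [482. -13. 965.]
T 4 [ 426.1 -152.3] 0.82 (394, 277, 25, 26)
T 2 [445.5  12.7] 0.73 (308, 264, 32, 32)
T 3 [445.9 272.6] 0.77 (181, 264, 35, 27)
coaster [ 588.8 -131.8] [ 591.7 -129.6] 42.2
coaster [601.7 -28.7] [604.3 -28.4] 42.3
coaster [617.4  67.8] [620.7  68. ] 42.5
coaster [630.3 165.1] [633.8 165.6] 42.5
jug [ 684. -246.]
box? ((323.7688903808594, -583.5625610351562), (64.33495330810547, 52.58711624145508), 76.19461822509766)
box? ((424.0646057128906, -155.9664764404297), (46.99687576293945, 48.454185485839844), 89.36958312988281)
box? ((435.15155029296875, 131.71115112304688), (83.52159118652344, 55.56772232055664), 15.539363861083984)
box? ((1054.2215576171875, -59.83538818359375), (1242.3375244140625, 35.123756408691406), 89.62470245361328)
```

View pics/top1.png

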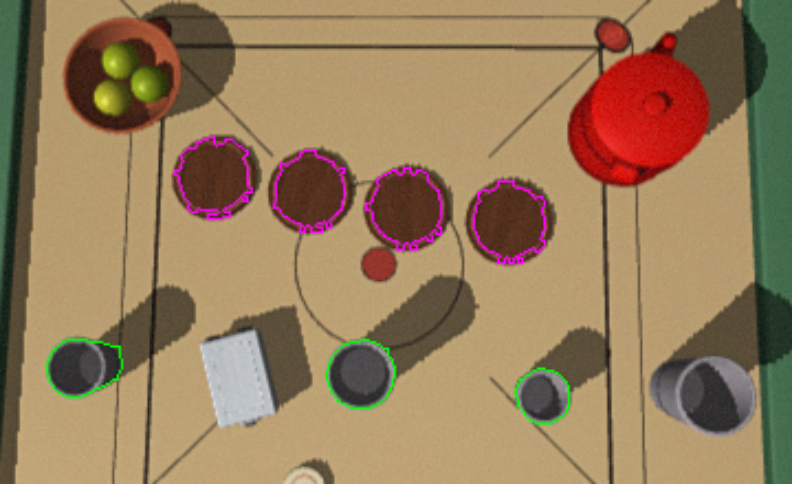

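View pics/scene1.png

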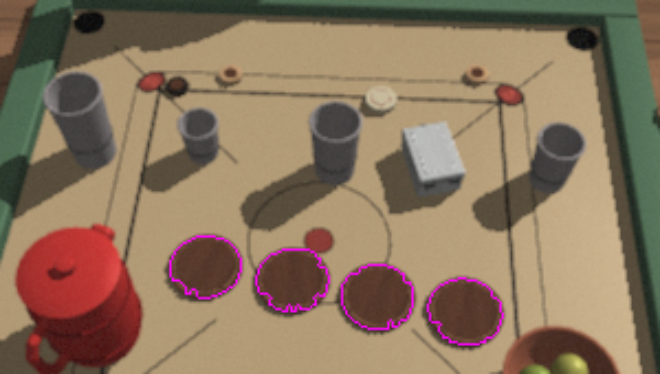

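```bash
cat >> h.py <<'E'
H=[112,94,76,58];RR=[33,30,27,24]
def tum(n,im,i,s,z0=20,w=38):
    x0,y0=max(s[0]-w,0),max(s[1]-w,0); b=im[y0:y0+2*w,x0:x0+2*w].astype(float)+1
    m=((b[...,2]/b[...,0]<1.3)&(b[...,1]/b[...,2]<1.2)).astype(np.uint8)*255
    m=cv2.morphologyEx(cv2.morphologyEx(m,cv2.MORPH_CLOSE,np.ones((3,3),np.uint8)),cv2.MORPH_OPEN,np.ones((3,3),np.uint8))
    cs=[c+np.array([x0,y0]) for c in blobs(m,100,4000)]
    cs=[c for c in cs if cv2.pointPolygonTest(c,(int(s[0]),int(s[1])),False)>=0]
    if not cs: return None
    return (*rimfit(n,cs[0],z0+H[i],RR[i]),cs[0])
def coasters(n,im):
    b=im.astype(float)+1
    m=((b[...,2]/b[...,1]>1.42)&(b[...,2]<120)).astype(np.uint8)*255
    m=cv2.morphologyEx(m,cv2.MORPH_OPEN,np.ones((3,3),np.uint8)); out=[]
    for c in blobs(m,500,2500):
        P=ray(n,c.reshape(-1,2),26); o,rad=cv2.minEnclosingCircle(P.astype(np.float32))
        if 36<rad<50 and 540<o[0]<700 and abs(o[1])<230: out.append((np.array(o),P.mean(0),rad,c))
    return sorted(out,key=lambda q:q[0][1])
E
python3 - <<'E'
from h import *
T={n:np.load(n+"0.npy") for n in("scene","top")}
seed={"top":[(488,288),(324,279),(197,276),(407,290)],"scene":[(217,145),(332,154),(433,160),(271,151)]}
for n,im in T.items():
    print(n); b=im.astype(int)
    for i,s in enumerate(seed[n]):
        q=tum(n,im,i,s)
        print(i+1, None if q is None else (q[0].round(1),q[1].round(2),cv2.boundingRect(q[2])),b[s[1],s[0]])
    for c in coasters(n,im): print("c",c[0].round(1),c[1].round(1),round(c[2],1))
    print("board",b[240,320] if n=="top" else b[180,380])
E
```

```text
scene
1 (array([ 437.3, -288.1]), np.float64(1.05), (199, 122, 34, 45)) [63 63 67]
2 (array([449.6,  16.6]), np.float64(0.94), (321, 136, 24, 38)) [100 102 107]
3 (array([451. , 276.7]), np.float64(1.06), (421, 146, 26, 32)) [68 68 72]
4 (array([ 430.9, -149.7]), np.float64(1.03), (261, 139, 18, 26)) [84 85 88]
c [607.4 -27. ] [606.3 -26.5] 38.3
c [626.1  74. ] [625.2  71.8] 39.7
c [635.2 170.2] [636.4 169.7] 37.6
board [56 74 86]
top
1 (array([ 432.2, -290.3]), np.float64(0.68), (455, 271, 49, 38)) [52 49 47]
2 (array([444.4,  13.1]), np.float64(0.66), (308, 264, 32, 33)) [82 78 85]
3 (array([446. , 273.5]), np.float64(0.71), (181, 263, 35, 28)) [76 72 75]
4 (array([ 425.8, -152.9]), np.float64(0.78), (394, 277, 26, 26)) [79 78 80]
c [ 591.7 -129.4] [ 591.3 -130.4] 42.2
c [604.2 -27.4] [602.9 -25.4] 41.8
c [620.3  68.4] [620.4  64.8] 41.8
c [634.5 166.1] [631.6 166.4] 41.8
board [118 165 190]
```

```bash
cat > plan.py <<'E'
import sys, numpy as np
from rig import r
from scipy.spatial.transform import Rotation as Ro
def rotm(a): return np.array([[-np.sin(a),np.cos(a),0],[np.cos(a),np.sin(a),0],[0,0,-1]]).T
# args: claw then waypoints x,y,z,[yawdeg]  (yaw default radial)
s=r.sense(); p=np.array(s["ee_pos"]); R=Ro.from_quat(s["eef_rot"]).as_matrix(); a=np.arctan2(R[1,1],R[0,1])
print("t",round(s["time"],2),"tcp",p.round(1),"yaw",round(np.degrees(a),1),"z",R[:,2].round(3),"F",np.round(s["force"],1),"gap",round(s["finger_gap"],3),"grip",round(s["grip_force"],1))
step=float(sys.argv[1]); claw=float(sys.argv[2]); Rc=R
for w in sys.argv[3:]:
    v=[float(q) for q in w.split(",")]; q=np.array(v[:3]); b=np.radians(v[3]) if len(v)>3 else np.arctan2(q[1],q[0])
    n=max(1,int(np.ceil(np.linalg.norm(q-p)/step)),int(np.ceil(abs(b-a)/0.14)))
    print(w,n)
    for k in range(n):
        an=a+(b-a)/n; Rn=rotm(an); d=Rc.T@((q-p)/n)/10; rv=Ro.from_matrix(Rc.T@Rn).as_rotvec()
        print([round(float(x),2) for x in d]+[round(float(x),3) for x in rv]+[claw],",")
        Rc=Rc@Ro.from_rotvec(np.round(rv,3)).as_matrix(); a=an; p=p+(q-p)/n
        a=np.arctan2(Rc[1,1],Rc[0,1])
        
        q_left=n-k-1
        p=p; 
        if q_left: n_=q_left
        # remaining handled with shrinking n
        if q_left: pass
E
python3 - <<'E'
# simplify loop tail
s=open('plan.py').read()
i=s.index("    for k in range(n):")
s=s[:i]+'''    for m in range(n,0,-1):
        Rn=rotm(a+(b-a)/m); d=np.round(Rc.T@((q-p)/m)/10,2); rv=np.round(Ro.from_matrix(Rc.T@Rn).as_rotvec(),3)
        print(d.tolist()+rv.tolist()+[claw],",")
        p=p+Rc@d*10; Rc=Rc@Ro.from_rotvec(rv).as_matrix(); a=np.arctan2(Rc[1,1],Rc[0,1])
'''
open('plan.py','w').write(s)
E
python3 plan.py 42 1 434.8,-289,200
```

```text
t 0.1 tcp [ 173.7 -625.6  230.3] yaw -74.5 z [-0.001  0.002 -1.   ] F [-0.4  0.3  0.3] gap 0.996 grip 0.0
434.8,-289,200 11
[3.11, -2.31, 0.28, -0.002, -0.0, -0.065, 1.0] ,
[3.25, -2.11, 0.28, -0.0, -0.0, -0.065, 1.0] ,
[3.38, -1.89, 0.28, -0.0, -0.0, -0.065, 1.0] ,
[3.49, -1.67, 0.28, -0.0, -0.0, -0.065, 1.0] ,
[3.6, -1.44, 0.27, -0.0, -0.0, -0.065, 1.0] ,
[3.68, -1.2, 0.28, -0.0, -0.0, -0.065, 1.0] ,
[3.75, -0.96, 0.27, -0.0, -0.0, -0.065, 1.0] ,
[3.81, -0.71, 0.28, -0.0, -0.0, -0.065, 1.0] ,
[3.84, -0.47, 0.27, -0.0, -0.0, -0.064, 1.0] ,
[3.87, -0.22, 0.28, -0.0, -0.0, -0.065, 1.0] ,
[3.87, 0.04, 0.27, -0.0, -0.0, -0.064, 1.0] ,
```

>>> jog_arm(
  commands=[
    [3.1, -2.3, 0.3, 0, 0, -0.065, 1],
    [3.25, -2.1, 0.3, 0, 0, -0.065, 1],
    [3.4, -1.9, 0.3, 0, 0, -0.065, 1],
    [3.5, -1.7, 0.3, 0, 0, -0.065, 1],
    [3.6, -1.4, 0.3, 0, 0, -0.065, 1],
  ],
  squeeze=30,
)

```text
time: 0.6
ee_pos: [293.4, -471.6, 215.8]
eef_rot: [0.956, 0.295, -0.0, -0.0]
force: [1.0, -1.6, -0.1]
finger_gap: 1.001
grip_force: 0.0
```

>>> jog_arm(
  commands=[
    [3.7, -1.2, 0.3, 0, 0, -0.065, 1],
    [3.75, -1, 0.3, 0, 0, -0.065, 1],
    [3.8, -0.7, 0.3, 0, 0, -0.065, 1],
    [3.8, -0.5, 0.3, 0, 0, -0.065, 1],
    [3.9, -0.2, 0.3, 0, 0, -0.065, 1],
  ],
)

```text
time: 1.1
ee_pos: [411.6, -318.6, 200.9]
eef_rot: [0.895, 0.445, -0.0, -0.0]
force: [1.5, -0.4, -0.7]
finger_gap: 1.002
grip_force: 0.0
```

>>> jog_arm(
  commands=[
    [3.8, 0, 0.3, 0, 0, -0.065, 1],
    [0, 0, 0, 0, 0, 0, 1],
    [0, 0, 0, 0, 0, 0, 1],
  ],
)

```text
time: 1.4
ee_pos: [434.4, -288.8, 198.0]
eef_rot: [0.88, 0.474, -0.0, -0.0]
force: [0.5, -0.3, -0.0]
finger_gap: 1.004
grip_force: 0.0
```

```bash
python3 plan.py 30 1 434.8,-289,82
```

```text
t 1.4 tcp [ 434.4 -288.8  198. ] yaw -33.4 z [-0.001  0.    -1.   ] F [ 0.5 -0.3 -0. ] gap 1.004 grip 0.0
434.8,-289,82 4
[0.0, 0.01, 2.9, -0.001, 0.0, 0.001, 1.0] ,
[0.0, 0.01, 2.9, -0.0, 0.0, 0.001, 1.0] ,
[0.01, 0.01, 2.9, -0.0, 0.0, 0.001, 1.0] ,
[0.0, 0.02, 2.9, -0.0, 0.0, 0.001, 1.0] ,
```

>>> jog_arm(
  commands=[
    [0, 0, 2.4, 0, 0, 0, 1],
    [0, 0, 2.4, 0, 0, 0, 1],
    [0, 0, 2.4, 0, 0, 0, 1],
    [0, 0, 2.4, 0, 0, 0, 1],
    [0, 0, 2.0, 0, 0, 0, 1],
  ],
)

```text
time: 1.9
ee_pos: [432.4, -291.7, 81.0]
eef_rot: [0.882, 0.471, -0.001, -0.0]
force: [0.5, -0.7, 0.8]
finger_gap: 0.998
grip_force: 0.0
```

Run:
```python
from h import *
a=imaging.camera("scene")[90:200,170:330]; b=imaging.camera("top")[210:320,420:580]
cv2.imwrite("pics/g1.png",cv2.resize(np.hstack([a,b]),None,fx=2.4,fy=2.4,interpolation=cv2.INTER_CUBIC))
print(r.sense()["force"])
```

```text
[ 0.16628997 -0.5882827  -0.49087202]
```

View pics/g1.png

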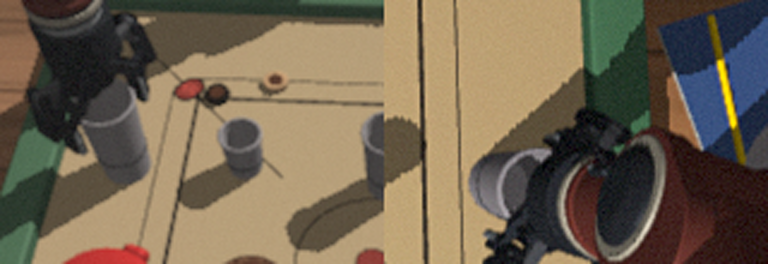

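The scene crop shows the fingers on both sides of tumbler_1 (crop px 70,130 and 140,70; tumbler body about 115,130), with no contact force. I'll close now.

>>> jog_arm(
  commands=[
    [0, 0, 0, 0, 0, 0, 0.5],
    [0, 0, 0, 0, 0, 0, 0.3],
    [0, 0, 0, 0, 0, 0, 0],
    [0, 0, 0, 0, 0, 0, 0],
    [0, 0, 0, 0, 0, 0, 0],
  ],
  squeeze=30,
)

```text
time: 2.5
ee_pos: [434.8, -290.4, 83.5]
eef_rot: [0.881, 0.473, 0.0, 0.001]
force: [-1.7, -0.1, 5.7]
finger_gap: 0.749
grip_force: 33.0
```

>>> jog_arm(
  commands=[
    [0, 0, 0, 0, 0, 0, 0],
    [0, 0, 0, 0, 0, 0, 0],
    [0, 0, 0, 0, 0, 0, 0],
  ],
)

```text
time: 2.8
ee_pos: [434.8, -290.4, 83.5]
eef_rot: [0.881, 0.473, 0.0, 0.001]
force: [-1.7, 0.3, 6.2]
finger_gap: 0.742
grip_force: 33.0
```

>>> jog_arm(
  commands=[
    [0, 0, -0.5, 0, 0, 0, 0],
    [0, 0, -1, 0, 0, 0, 0],
    [0, 0, -2, 0, 0, 0, 0],
    [0, 0, -2, 0, 0, 0, 0],
    [0, 0, -1, 0, 0, 0, 0],
  ],
)

```text
time: 3.3
ee_pos: [435.0, -289.9, 149.2]
eef_rot: [0.881, 0.473, 0.001, 0.001]
force: [1.1, -0.2, -1.5]
finger_gap: 0.741
grip_force: 33.4
```

```bash
python3 plan.py 28 0 594.2,-127.6,150 594.2,-127.6,90
```

```text
t 3.3 tcp [ 435.  -289.9  149.2] yaw -33.5 z [ 0.003 -0.001 -1.   ] F [ 1.1 -0.2 -1.5] gap 0.741 grip 33.4
594.2,-127.6,150 9
[2.48, 0.48, -0.01, 0.003, -0.0, -0.041, 0.0] ,
[2.46, 0.58, -0.01, -0.0, -0.0, -0.042, 0.0] ,
[2.43, 0.68, -0.01, -0.0, -0.0, -0.041, 0.0] ,
[2.4, 0.78, -0.01, -0.0, -0.0, -0.042, 0.0] ,
[2.37, 0.88, -0.01, -0.0, -0.0, -0.041, 0.0] ,
[2.33, 0.98, -0.0, -0.0, -0.0, -0.042, 0.0] ,
[2.29, 1.08, -0.01, -0.0, -0.0, -0.041, 0.0] ,
[2.24, 1.17, -0.0, -0.0, -0.0, -0.042, 0.0] ,
[2.18, 1.26, -0.01, -0.0, -0.0, -0.041, 0.0] ,
594.2,-127.6,90 3
[0.0, 0.0, 2.0, -0.0, -0.0, -0.0, 0.0] ,
[0.0, 0.0, 2.0, -0.0, -0.0, -0.0, 0.0] ,
[0.0, 0.0, 2.0, -0.0, -0.0, -0.0, 0.0] ,
```

Force −1.5 N on lift, which fits the 120 g tumbler. Next, carry it to the coaster.

>>> jog_arm(
  commands=[
    [2.5, 0.5, 0, 0, 0, -0.041, 0],
    [2.45, 0.6, 0, 0, 0, -0.042, 0],
    [2.45, 0.7, 0, 0, 0, -0.041, 0],
    [2.4, 0.8, 0, 0, 0, -0.042, 0],
    [2.4, 0.9, 0, 0, 0, -0.041, 0],
  ],
)

```text
time: 3.8
ee_pos: [524.0, -198.6, 147.2]
eef_rot: [0.827, 0.562, -0.0, -0.0]
force: [0.1, -0.7, -1.8]
finger_gap: 0.747
grip_force: 33.4
```

>>> jog_arm(
  commands=[
    [2.3, 1.0, 0, 0, 0, -0.042, 0],
    [2.3, 1.1, 0, 0, 0, -0.041, 0],
    [2.25, 1.1, 0, 0, 0, -0.042, 0],
    [2.1, 1.2, 0, 0, 0, -0.041, 0],
    [0, 0, 0, 0, 0, 0, 0],
  ],
)

```text
time: 4.3
ee_pos: [595.8, -123.0, 147.3]
eef_rot: [0.776, 0.631, 0.002, -0.001]
force: [-0.6, 0.4, -2.0]
finger_gap: 0.748
grip_force: 33.5
```

>>> jog_arm(
  commands=[
    [0, 0, 1, 0, 0, 0, 0],
    [0, 0, 1.5, 0, 0, 0, 0],
    [0, 0, 1.0, 0, 0, 0, 0],
    [0, 0, 0.5, 0, 0, 0, 0],
    [0, 0, 0, 0, 0, 0, 0],
  ],
)

```text
time: 4.8
ee_pos: [592.4, -128.7, 106.2]
eef_rot: [0.778, 0.628, -0.001, -0.001]
force: [0.6, 0.4, -1.0]
finger_gap: 0.744
grip_force: 33.5
```

```bash
python3 plan.py 20 0 594.2,-127.6,90
python3 - <<'E'
from h import *
q=proj("top",(594,-128,130));p=proj("scene",(594,-128,90));print(q,p)
s=imaging.camera("scene");t=imaging.camera("top");np.save("s.npy",s);np.save("t.npy",t)
q=q.astype(int);p=p.astype(int)
cv2.imwrite("pics/p1.png",cv2.resize(np.hstack([s[p[1]-60:p[1]+60,p[0]-80:p[0]+80],t[q[1]-60:q[1]+60,q[0]-80:q[0]+80]]),None,fx=2.4,fy=2.4,interpolation=cv2.INTER_CUBIC))
E
```

```text
t 4.8 tcp [ 592.4 -128.7  106.2] yaw -12.2 z [-0.003  0.    -1.   ] F [ 0.6  0.4 -1. ] gap 0.744 grip 33.5
594.2,-127.6,90 1
[0.14, 0.16, 1.62, -0.002, 0.0, -0.001, 0.0] ,
[396.66021335 203.22043777] [269.11103054 196.167449  ]
```

View pics/p1.png

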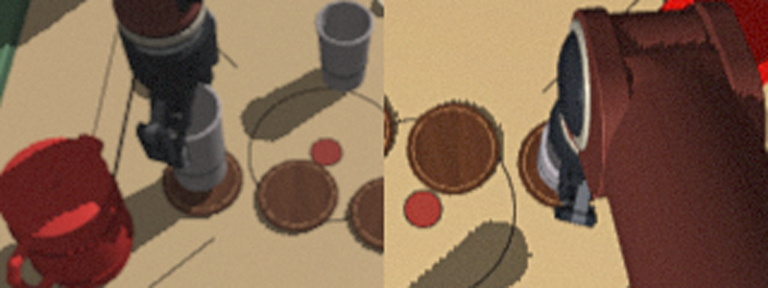

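>>> jog_arm(
  commands=[
    [0.15, 0.15, 0.7, 0, 0, 0, 0],
    [0, 0, 0.5, 0, 0, 0, 0],
    [0, 0, 0.3, 0, 0, 0, 0],
    [0, 0, 0.2, 0, 0, 0, 0],
    [0, 0, 0, 0, 0, 0, 0],
  ],
)

```text
time: 5.4
ee_pos: [595.1, -126.8, 90.1]
eef_rot: [0.778, 0.628, -0.0, -0.0]
force: [-0.0, 0.7, -1.9]
finger_gap: 0.744
grip_force: 33.5
```

>>> jog_arm(
  commands=[
    [0, 0, 0.1, 0, 0, 0, 0],
    [0, 0, 0, 0, 0, 0, 0],
    [0, 0, 0, 0, 0, 0, 0],
  ],
)

```text
time: 5.7
ee_pos: [595.4, -126.9, 89.7]
eef_rot: [0.778, 0.628, 0.0, 0.0]
force: [0.2, 0.3, 1.6]
finger_gap: 0.739
grip_force: 33.5
```

>>> jog_arm(
  commands=[
    [0, 0, 0.1, 0, 0, 0, 0],
    [0, 0, 0, 0, 0, 0, 0],
    [0, 0, 0, 0, 0, 0, 0],
  ],
)

```text
time: 6.0
ee_pos: [595.4, -126.8, 89.6]
eef_rot: [0.778, 0.628, 0.0, 0.0]
force: [-2.2, 0.4, 6.7]
finger_gap: 0.741
grip_force: 33.6
```

>>> jog_arm(
  commands=[
    [0, 0, 0, 0, 0, 0, 0.8],
    [0, 0, 0, 0, 0, 0, 0.9],
    [0, 0, 0, 0, 0, 0, 1],
    [0, 0, 0, 0, 0, 0, 1],
    [0, 0, 0, 0, 0, 0, 1],
  ],
)

```text
time: 6.5
ee_pos: [595.2, -126.9, 88.1]
eef_rot: [0.778, 0.628, -0.0, -0.0]
force: [-1.2, 0.2, -0.1]
finger_gap: 0.999
grip_force: 0.0
```

>>> jog_arm(
  commands=[
    [0, 0, -0.5, 0, 0, 0, 1],
    [0, 0, -1.5, 0, 0, 0, 1],
    [0, 0, -3, 0, 0, 0, 1],
    [0, 0, -4, 0, 0, 0, 1],
    [0, 0, -2, 0, 0, 0, 1],
  ],
)

```text
time: 7.0
ee_pos: [596.9, -126.8, 202.2]
eef_rot: [0.778, 0.628, 0.002, 0.002]
force: [0.3, 0.1, 0.6]
finger_gap: 1.006
grip_force: 0.0
```

```bash
python3 plan.py 35 1 447,14.9,180
```

```text
t 7.0 tcp [ 596.9 -126.8  202.2] yaw -12.1 z [ 0.006 -0.001 -1.   ] F [0.3 0.1 0.6] gap 1.006 grip 0.0
447,14.9,180 6
[1.78, -2.94, 0.35, 0.006, -0.001, -0.041, 1.0] ,
[1.9, -2.86, 0.37, -0.0, 0.0, -0.041, 1.0] ,
[2.02, -2.78, 0.37, -0.0, 0.0, -0.041, 1.0] ,
[2.13, -2.7, 0.37, -0.0, 0.0, -0.041, 1.0] ,
[2.24, -2.61, 0.37, -0.0, 0.0, -0.041, 1.0] ,
[2.35, -2.52, 0.38, -0.0, 0.0, -0.04, 1.0] ,
```

>>> jog_arm(
  commands=[
    [1.8, -2.9, 0.3, 0, 0, -0.041, 1],
    [1.9, -2.9, 0.3, 0, 0, -0.041, 1],
    [2.0, -2.8, 0.4, 0, 0, -0.041, 1],
    [2.1, -2.7, 0.4, 0, 0, -0.041, 1],
    [2.25, -2.6, 0.4, 0, 0, -0.041, 1],
  ],
)

```text
time: 7.5
ee_pos: [469.3, -8.2, 180.7]
eef_rot: [0.709, 0.705, 0.0, 0.0]
force: [0.7, 1.2, 1.1]
finger_gap: 0.997
grip_force: 0.0
```

>>> jog_arm(
  commands=[
    [2.4, -2.5, 0.4, 0, 0, -0.04, 1],
    [0, 0, 0, 0, 0, 0, 1],
    [0, 0, 0, 0, 0, 0, 1],
  ],
)

```text
time: 7.8
ee_pos: [445.6, 15.5, 176.9]
eef_rot: [0.695, 0.719, 0.0, 0.001]
force: [-0.0, -0.2, -0.5]
finger_gap: 1.003
grip_force: 0.0
```

```bash
python3 plan.py 20 1 447,14.9,65
cat > chk.py <<'E'
from h import *
import sys
C=dict(zip(range(4),[(594.2,-127.6),(606.2,-26),(623,70.8),(636,167.5)]))
for n in("scene","top"):
    im=imaging.camera(n); np.save(n+"_last.npy",im)
    for a in sys.argv[1:]:
        i=int(a)-1; s=tuple(int(v) for v in proj(n,(*C[i],26+H[i]*.75))); q=tum(n,im,i,s,26)
        print(n,a, None if q is None else (q[0].round(1),q[1].round(2)))
    for c in coasters(n,im): print("  c",c[0].round(1),round(c[2],1))
E
python3 chk.py 1
```

```text
t 7.8 tcp [445.6  15.5 176.9] yaw 2.0 z [ 0.001 -0.    -1.   ] F [-0.  -0.2 -0.5] gap 1.003 grip 0.0
447,14.9,65 6
[-0.01, 0.02, 1.87, 0.001, 0.0, 0.0, 1.0] ,
[-0.01, 0.02, 1.86, 0.0, 0.0, 0.0, 1.0] ,
[-0.01, 0.02, 1.87, 0.0, 0.0, 0.0, 1.0] ,
[-0.01, 0.03, 1.86, 0.0, 0.0, 0.0, 1.0] ,
[-0.01, 0.02, 1.87, 0.0, 0.0, 0.001, 1.0] ,
[-0.01, 0.03, 1.86, 0.0, 0.0, 0.0, 1.0] ,
scene 1 (array([ 599.6, -123.9]), np.float64(0.86))
  c [607.4 -26.9] 38.3
  c [622.   71.6] 37.8
  c [636.6 170.8] 38.1
top 1 (array([ 592.2, -127. ]), np.float64(0.73))
  c [604.8 -28.5] 41.2
  c [620.1  70.4] 41.4
  c [634.8 165.4] 41.4
```

>>> jog_arm(
  commands=[
    [0, 0.1, 2.4, 0, 0, 0, 1],
    [0, 0, 2.4, 0, 0, 0, 1],
    [0, 0, 2.4, 0, 0, 0, 1],
    [0, 0, 2.0, 0, 0, 0, 1],
    [0, 0, 1.8, 0, 0, 0, 1],
  ],
)

```text
time: 8.4
ee_pos: [447.6, 14.0, 65.2]
eef_rot: [0.696, 0.718, 0.0, 0.0]
force: [-0.0, -0.8, -0.8]
finger_gap: 1.002
grip_force: 0.0
```

>>> jog_arm(
  commands=[
    [0, 0, 0, 0, 0, 0, 0.7],
    [0, 0, 0, 0, 0, 0, 0.4],
    [0, 0, 0, 0, 0, 0, 0],
    [0, 0, 0, 0, 0, 0, 0],
    [0, 0, 0, 0, 0, 0, 0],
  ],
)

```text
time: 8.9
ee_pos: [446.9, 15.1, 67.0]
eef_rot: [0.695, 0.719, 0.001, 0.001]
force: [1.1, -0.3, -0.6]
finger_gap: 0.667
grip_force: 32.0
```

>>> jog_arm(
  commands=[
    [0, 0, 0, 0, 0, 0, 0],
    [0, 0, 0, 0, 0, 0, 0],
    [0, 0, 0, 0, 0, 0, 0],
  ],
)

```text
time: 9.2
ee_pos: [446.6, 15.2, 66.6]
eef_rot: [0.695, 0.719, 0.0, 0.0]
force: [0.1, 0.2, 1.4]
finger_gap: 0.664
grip_force: 32.0
```

>>> jog_arm(
  commands=[
    [0, 0, -0.5, 0, 0, 0, 0],
    [0, 0, -1, 0, 0, 0, 0],
    [0, 0, -2, 0, 0, 0, 0],
    [0, 0, -1.5, 0, 0, 0, 0],
    [0, 0, -1, 0, 0, 0, 0],
  ],
)

```text
time: 9.7
ee_pos: [446.8, 15.3, 127.9]
eef_rot: [0.695, 0.719, 0.001, 0.001]
force: [0.1, -0.5, -1.1]
finger_gap: 0.671
grip_force: 32.2
```

```bash
python3 plan.py 30 0 606.2,-26,125
```

```text
t 9.7 tcp [446.8  15.3 127.9] yaw 1.9 z [ 0.002  0.    -1.   ] F [ 0.1 -0.5 -1.1] gap 0.671 grip 32.2
606.2,-26,125 6
[-0.78, 2.63, 0.05, 0.002, -0.0, 0.013, 0.0] ,
[-0.74, 2.64, 0.05, -0.0, -0.0, 0.013, 0.0] ,
[-0.71, 2.65, 0.05, -0.0, -0.0, 0.012, 0.0] ,
[-0.67, 2.66, 0.05, -0.0, -0.0, 0.013, 0.0] ,
[-0.64, 2.67, 0.05, -0.0, -0.0, 0.012, 0.0] ,
[-0.6, 2.68, 0.04, -0.0, -0.0, 0.013, 0.0] ,
```

>>> jog_arm(
  commands=[
    [-0.8, 2.6, 0.05, 0, 0, 0.013, 0],
    [-0.7, 2.6, 0.05, 0, 0, 0.013, 0],
    [-0.7, 2.7, 0.05, 0, 0, 0.012, 0],
    [-0.7, 2.7, 0.05, 0, 0, 0.013, 0],
    [-0.6, 2.7, 0.05, 0, 0, 0.012, 0],
  ],
)

```text
time: 10.2
ee_pos: [580.3, -19.4, 124.0]
eef_rot: [0.718, 0.696, -0.0, -0.0]
force: [-0.2, 0.5, -1.2]
finger_gap: 0.66
grip_force: 32.2
```

>>> jog_arm(
  commands=[
    [-0.6, 2.7, 0, 0, 0, 0.013, 0],
    [0, 0, 1, 0, 0, 0, 0],
    [0, 0, 1.5, 0, 0, 0, 0],
    [0, 0, 1, 0, 0, 0, 0],
    [0, 0, 0, 0, 0, 0, 0],
  ],
)

```text
time: 10.7
ee_pos: [604.3, -25.6, 87.1]
eef_rot: [0.722, 0.692, -0.002, -0.002]
force: [0.1, 0.0, -0.9]
finger_gap: 0.665
grip_force: 32.4
```

>>> jog_arm(
  commands=[
    [0, 0, 0.5, 0, 0, 0, 0],
    [0, 0, 0, 0, 0, 0, 0],
    [0, 0, 0, 0, 0, 0, 0],
  ],
)

```text
time: 11.0
ee_pos: [606.6, -25.6, 84.3]
eef_rot: [0.722, 0.692, 0.0, 0.0]
force: [-0.2, -0.2, -0.2]
finger_gap: 0.664
grip_force: 32.4
```

Now 84.3; contact expected at about 72.6.

>>> jog_arm(
  commands=[
    [0, 0, 0.6, 0, 0, 0, 0],
    [0, 0, 0.4, 0, 0, 0, 0],
    [0, 0, 0.1, 0, 0, 0, 0],
    [0, 0, 0, 0, 0, 0, 0],
    [0, 0, 0, 0, 0, 0, 0],
  ],
)

```text
time: 11.5
ee_pos: [606.4, -25.6, 72.8]
eef_rot: [0.722, 0.692, -0.0, -0.0]
force: [0.0, -0.2, -0.9]
finger_gap: 0.665
grip_force: 32.4
```

>>> jog_arm(
  commands=[
    [0, 0, 0.1, 0, 0, 0, 0],
    [0, 0, 0, 0, 0, 0, 0],
    [0, 0, 0, 0, 0, 0, 0],
  ],
)

```text
time: 11.8
ee_pos: [606.4, -25.6, 72.7]
eef_rot: [0.722, 0.692, -0.0, 0.0]
force: [-0.9, 0.1, 4.5]
finger_gap: 0.665
grip_force: 32.6
```

>>> jog_arm(
  commands=[
    [0, 0, 0, 0, 0, 0, 0.75],
    [0, 0, 0, 0, 0, 0, 0.9],
    [0, 0, 0, 0, 0, 0, 1],
    [0, 0, 0, 0, 0, 0, 1],
    [0, 0, 0, 0, 0, 0, 1],
  ],
)

```text
time: 12.3
ee_pos: [606.5, -25.7, 71.7]
eef_rot: [0.722, 0.692, 0.0, -0.0]
force: [-0.5, 0.2, 0.1]
finger_gap: 1.002
grip_force: 0.0
```

>>> jog_arm(
  commands=[
    [0, 0, -0.5, 0, 0, 0, 1],
    [0, 0, -1.5, 0, 0, 0, 1],
    [0, 0, -3, 0, 0, 0, 1],
    [0, 0, -4, 0, 0, 0, 1],
    [0, 0, -2, 0, 0, 0, 1],
  ],
)

```text
time: 12.8
ee_pos: [608.4, -25.2, 186.8]
eef_rot: [0.722, 0.692, 0.003, 0.002]
force: [0.8, -0.6, 0.9]
finger_gap: 1.004
grip_force: 0.0
```

```bash
python3 plan.py 35 1 428.4,-151.3,160
```

```text
t 12.8 tcp [608.4 -25.2 186.8] yaw -2.5 z [ 0.007  0.    -1.   ] F [ 0.8 -0.6  0.9] gap 1.004 grip 0.0
428.4,-151.3,160 7
[-1.91, -2.5, 0.36, 0.007, -0.001, 0.042, 1.0] ,
[-2.01, -2.41, 0.38, 0.0, 0.0, 0.042, 1.0] ,
[-2.11, -2.32, 0.38, 0.0, 0.0, 0.043, 1.0] ,
[-2.21, -2.23, 0.38, 0.0, 0.0, 0.042, 1.0] ,
[-2.3, -2.14, 0.39, 0.0, 0.0, 0.043, 1.0] ,
[-2.4, -2.03, 0.38, 0.0, 0.0, 0.042, 1.0] ,
[-2.47, -1.93, 0.39, 0.0, 0.0, 0.043, 1.0] ,
```

>>> jog_arm(
  commands=[
    [-1.9, -2.4, 0.3, 0, 0, 0.042, 1],
    [-2.0, -2.4, 0.3, 0, 0, 0.042, 1],
    [-2.1, -2.3, 0.4, 0, 0, 0.043, 1],
    [-2.2, -2.2, 0.4, 0, 0, 0.042, 1],
    [-2.3, -2.1, 0.4, 0, 0, 0.043, 1],
  ],
)

```text
time: 13.3
ee_pos: [479.3, -116.0, 165.1]
eef_rot: [0.792, 0.611, 0.001, 0.001]
force: [0.3, -0.1, 0.0]
finger_gap: 1.0
grip_force: 0.0
```

>>> jog_arm(
  commands=[
    [-2.4, -2.0, 0.4, 0, 0, 0.042, 1],
    [-2.4, -1.9, 0.4, 0, 0, 0.043, 1],
    [0, 0, 0, 0, 0, 0, 1],
    [0, 0, 0, 0, 0, 0, 1],
  ],
)

```text
time: 13.7
ee_pos: [429.6, -151.4, 157.0]
eef_rot: [0.817, 0.577, 0.001, 0.001]
force: [0.5, 0.4, -0.5]
finger_gap: 1.001
grip_force: 0.0
```

```bash
python3 plan.py 30 1 428.4,-151.3,38; python3 chk.py 1 2
```

```text
t 13.7 tcp [ 429.6 -151.4  157. ] yaw -19.5 z [ 0.002 -0.001 -1.   ] F [ 0.5  0.4 -0.5] gap 1.001 grip 0.0
428.4,-151.3,38 4
[-0.01, -0.04, 2.97, 0.002, -0.0, -0.0, 1.0] ,
[-0.01, -0.03, 2.98, 0.0, -0.0, -0.0, 1.0] ,
[-0.01, -0.03, 2.97, 0.0, -0.0, -0.001, 1.0] ,
[-0.0, -0.03, 2.98, 0.0, -0.0, -0.0, 1.0] ,
scene 1 (array([ 597.8, -124.2]), np.float64(0.9))
scene 2 (array([607.5, -23.7]), np.float64(0.83))
  c [623.4  71.7] 36.5
  c [641.4 169.3] 39.5
top 1 (array([ 592.6, -127.3]), np.float64(0.83))
top 2 (array([602.4, -27. ]), np.float64(0.71))
  c [623.8  67.6] 38.6
  c [634.  166.2] 41.4
```

>>> jog_arm(
  commands=[
    [0, -0.1, 2.6, 0, 0, 0, 1],
    [0, 0, 2.6, 0, 0, 0, 1],
    [0, 0, 2.6, 0, 0, 0, 1],
    [0, 0, 2.2, 0, 0, 0, 1],
    [0, 0, 1.8, 0, 0, 0, 1],
  ],
)

```text
time: 14.3
ee_pos: [429.7, -149.6, 36.8]
eef_rot: [0.816, 0.578, 0.001, 0.0]
force: [0.8, 0.4, 0.1]
finger_gap: 1.002
grip_force: 0.0
```

>>> jog_arm(
  commands=[
    [0, 0, 0, 0, 0, 0, 0.6],
    [0, 0, 0, 0, 0, 0, 0.3],
    [0, 0, 0, 0, 0, 0, 0],
    [0, 0, 0, 0, 0, 0, 0],
    [0, 0, 0, 0, 0, 0, 0],
  ],
)

```text
time: 14.8
ee_pos: [429.3, -150.7, 38.8]
eef_rot: [0.816, 0.577, 0.001, 0.001]
force: [-0.2, 0.9, 4.4]
finger_gap: 0.538
grip_force: 30.7
```

>>> jog_arm(
  commands=[
    [0, 0, 0, 0, 0, 0, 0],
    [0, 0, 0, 0, 0, 0, 0],
    [0, 0, 0, 0, 0, 0, 0],
  ],
)

```text
time: 15.1
ee_pos: [429.2, -150.6, 38.8]
eef_rot: [0.816, 0.577, 0.001, 0.001]
force: [0.4, 0.6, 6.4]
finger_gap: 0.532
grip_force: 30.7
```

>>> jog_arm(
  commands=[
    [0, 0, -0.5, 0, 0, 0, 0],
    [0, 0, -1, 0, 0, 0, 0],
    [0, 0, -2, 0, 0, 0, 0],
    [0, 0, -2.5, 0, 0, 0, 0],
    [0, 0, -1.5, 0, 0, 0, 0],
  ],
)

```text
time: 15.6
ee_pos: [428.6, -151.0, 114.8]
eef_rot: [0.817, 0.577, 0.001, 0.001]
force: [-0.6, -0.5, -1.5]
finger_gap: 0.537
grip_force: 30.9
```

```bash
python3 plan.py 32 0 636,167.5,110
```

```text
t 15.6 tcp [ 428.6 -151.   114.8] yaw -19.5 z [ 0.002 -0.001 -1.   ] F [-0.6 -0.5 -1.5] gap 0.537 grip 30.9
636,167.5,110 12
[3.08, 0.74, 0.04, 0.002, 0.0, -0.05, 0.0] ,
[3.04, 0.9, 0.04, -0.0, 0.0, -0.05, 0.0] ,
[2.99, 1.05, 0.04, -0.0, 0.0, -0.05, 0.0] ,
[2.93, 1.19, 0.04, -0.0, 0.0, -0.05, 0.0] ,
[2.87, 1.34, 0.04, -0.0, 0.0, -0.05, 0.0] ,
[2.8, 1.48, 0.04, -0.0, 0.0, -0.05, 0.0] ,
[2.72, 1.62, 0.04, -0.0, 0.0, -0.05, 0.0] ,
[2.64, 1.75, 0.04, -0.0, 0.0, -0.05, 0.0] ,
[2.55, 1.88, 0.04, -0.0, 0.0, -0.049, 0.0] ,
[2.45, 2.01, 0.04, -0.0, 0.0, -0.05, 0.0] ,
[2.35, 2.13, 0.04, -0.0, 0.0, -0.049, 0.0] ,
[2.24, 2.24, 0.04, -0.0, 0.0, -0.05, 0.0] ,
```

>>> jog_arm(
  commands=[
    [3.1, 0.7, 0, 0, 0, -0.05, 0],
    [3.0, 0.9, 0, 0, 0, -0.05, 0],
    [3.0, 1.0, 0, 0, 0, -0.05, 0],
    [2.9, 1.2, 0, 0, 0, -0.05, 0],
    [2.9, 1.3, 0, 0, 0, -0.05, 0],
  ],
)

```text
time: 16.1
ee_pos: [513.8, -17.1, 113.4]
eef_rot: [0.738, 0.675, -0.0, 0.0]
force: [0.3, 0.4, -1.3]
finger_gap: 0.536
grip_force: 30.9
```

>>> jog_arm(
  commands=[
    [2.8, 1.5, 0, 0, 0, -0.05, 0],
    [2.7, 1.6, 0, 0, 0, -0.05, 0],
    [2.6, 1.75, 0, 0, 0, -0.05, 0],
    [2.5, 1.9, 0, 0, 0, -0.05, 0],
    [2.4, 2.0, 0, 0, 0, -0.05, 0],
  ],
)

```text
time: 16.6
ee_pos: [600.2, 114.0, 113.4]
eef_rot: [0.648, 0.762, -0.0, 0.0]
force: [-0.2, 0.7, 0.3]
finger_gap: 0.537
grip_force: 30.9
```

>>> jog_arm(
  commands=[
    [2.4, 2.1, 0, 0, 0, -0.05, 0],
    [2.2, 2.2, 0, 0, 0, -0.05, 0],
    [0, 0, 0, 0, 0, 0, 0],
    [0, 0, 0, 0, 0, 0, 0],
  ],
)

```text
time: 17.0
ee_pos: [633.2, 166.7, 112.8]
eef_rot: [0.609, 0.793, -0.001, -0.0]
force: [0.6, -0.0, -1.2]
finger_gap: 0.537
grip_force: 30.9
```

```bash
python3 plan.py 22 0 636,167.5,46
```

```text
t 17.0 tcp [633.2 166.7 112.8] yaw 14.9 z [-0.001 -0.    -1.   ] F [ 0.6 -0.  -1.2] gap 0.537 grip 30.9
636,167.5,46 4
[0.0, 0.07, 1.67, -0.001, 0.0, 0.001, 0.0] ,
[0.0, 0.07, 1.67, -0.0, 0.0, 0.001, 0.0] ,
[0.0, 0.08, 1.67, -0.0, 0.0, 0.001, 0.0] ,
[0.0, 0.07, 1.67, -0.0, 0.0, 0.0, 0.0] ,
```

>>> jog_arm(
  commands=[
    [0, 0.1, 1.5, 0, 0, 0, 0],
    [0, 0.1, 2.0, 0, 0, 0, 0],
    [0, 0, 1.5, 0, 0, 0, 0],
    [0, 0, 1.0, 0, 0, 0, 0],
    [0, 0, 0, 0, 0, 0, 0],
  ],
)

```text
time: 17.5
ee_pos: [634.2, 165.8, 50.7]
eef_rot: [0.61, 0.793, -0.002, -0.001]
force: [0.0, -0.3, -0.7]
finger_gap: 0.535
grip_force: 31.0
```

>>> jog_arm(
  commands=[
    [0, 0, 0.5, 0, 0, 0, 0],
    [0, 0, 0, 0, 0, 0, 0],
    [0, 0, 0, 0, 0, 0, 0],
  ],
)

```text
time: 17.8
ee_pos: [636.1, 167.3, 48.4]
eef_rot: [0.609, 0.793, 0.001, 0.0]
force: [0.7, -0.2, -0.3]
finger_gap: 0.537
grip_force: 31.0
```

>>> jog_arm(
  commands=[
    [0, 0, 0.2, 0, 0, 0, 0],
    [0, 0, 0.1, 0, 0, 0, 0],
    [0, 0, 0, 0, 0, 0, 0],
    [0, 0, 0, 0, 0, 0, 0],
  ],
)

```text
time: 18.2
ee_pos: [635.9, 167.2, 45.1]
eef_rot: [0.609, 0.793, 0.0, 0.0]
force: [-0.5, 1.5, 0.3]
finger_gap: 0.539
grip_force: 31.0
```

>>> jog_arm(
  commands=[
    [0, 0, 0.1, 0, 0, 0, 0],
    [0, 0, 0, 0, 0, 0, 0],
    [0, 0, 0, 0, 0, 0, 0],
  ],
)

```text
time: 18.5
ee_pos: [635.9, 167.3, 45.0]
eef_rot: [0.609, 0.793, 0.0, 0.0]
force: [-1.9, -0.9, 4.3]
finger_gap: 0.536
grip_force: 31.2
```

Contact at z 45.0, as expected. Release and rise.

>>> jog_arm(
  commands=[
    [0, 0, 0, 0, 0, 0, 0.65],
    [0, 0, 0, 0, 0, 0, 0.8],
    [0, 0, 0, 0, 0, 0, 1],
    [0, 0, 0, 0, 0, 0, 1],
    [0, 0, 0, 0, 0, 0, 1],
  ],
)

```text
time: 19.0
ee_pos: [635.6, 167.1, 43.7]
eef_rot: [0.609, 0.793, -0.0, -0.0]
force: [-0.4, 0.1, -0.6]
finger_gap: 1.0
grip_force: 0.0
```

>>> jog_arm(
  commands=[
    [0, 0, -0.5, 0, 0, 0, 1],
    [0, 0, -1.5, 0, 0, 0, 1],
    [0, 0, -3, 0, 0, 0, 1],
    [0, 0, -4, 0, 0, 0, 1],
    [0, 0, -3, 0, 0, 0, 1],
  ],
)

```text
time: 19.5
ee_pos: [636.5, 167.7, 167.7]
eef_rot: [0.609, 0.793, 0.002, 0.001]
force: [0.7, 0.2, 0.0]
finger_gap: 0.995
grip_force: 0.0
```

```bash
python3 plan.py 35 1 448.5,275,165
```

```text
t 19.5 tcp [636.5 167.7 167.7] yaw 14.9 z [ 0.004  0.002 -1.   ] F [0.7 0.2 0. ] gap 0.995 grip 0.0
448.5,275,165 7
[2.17, -2.2, 0.03, 0.004, -0.001, -0.041, 1.0] ,
[2.26, -2.11, 0.04, -0.0, 0.0, -0.041, 1.0] ,
[2.35, -2.02, 0.04, -0.0, 0.0, -0.042, 1.0] ,
[2.43, -1.92, 0.04, -0.0, 0.0, -0.041, 1.0] ,
[2.5, -1.81, 0.04, -0.0, 0.0, -0.042, 1.0] ,
[2.58, -1.71, 0.04, -0.0, 0.0, -0.041, 1.0] ,
[2.64, -1.6, 0.03, -0.0, 0.0, -0.042, 1.0] ,
```

>>> jog_arm(
  commands=[
    [2.2, -2.2, 0, 0, 0, -0.041, 1],
    [2.2, -2.1, 0, 0, 0, -0.041, 1],
    [2.4, -2.0, 0, 0, 0, -0.042, 1],
    [2.4, -1.9, 0, 0, 0, -0.041, 1],
    [2.5, -1.8, 0, 0, 0, -0.042, 1],
  ],
)

```text
time: 20.0
ee_pos: [501.2, 244.7, 165.4]
eef_rot: [0.524, 0.852, 0.001, 0.001]
force: [0.5, 0.3, 0.3]
finger_gap: 1.0
grip_force: 0.0
```

>>> jog_arm(
  commands=[
    [2.6, -1.7, 0, 0, 0, -0.041, 1],
    [2.6, -1.6, 0, 0, 0, -0.042, 1],
    [0, 0, 0, 0, 0, 0, 1],
    [0, 0, 0, 0, 0, 0, 1],
  ],
)

```text
time: 20.4
ee_pos: [448.6, 275.0, 165.2]
eef_rot: [0.488, 0.873, 0.001, 0.001]
force: [0.2, -0.7, 0.4]
finger_gap: 1.0
grip_force: 0.0
```

```bash
python3 plan.py 26 1 448.5,275,52; python3 chk.py 4
```

```text
t 20.4 tcp [448.6 275.  165.2] yaw 31.6 z [ 0.002  0.001 -1.   ] F [ 0.2 -0.7  0.4] gap 1.0 grip 0.0
448.5,275,52 5
[0.0, -0.01, 2.26, 0.002, 0.001, 0.0, 1.0] ,
[-0.0, -0.0, 2.27, 0.0, -0.0, 0.0, 1.0] ,
[-0.0, -0.0, 2.26, 0.0, -0.0, 0.0, 1.0] ,
[-0.0, -0.0, 2.27, 0.0, -0.0, 0.001, 1.0] ,
[-0.0, -0.01, 2.26, 0.0, -0.0, 0.0, 1.0] ,
scene 4 (array([638.6, 165.1]), np.float64(0.89))
top 4 (array([633. , 162.4]), np.float64(0.74))
  c [620.3  69.7] 41.3
```

>>> jog_arm(
  commands=[
    [0, 0, 2.5, 0, 0, 0, 1],
    [0, 0, 2.5, 0, 0, 0, 1],
    [0, 0, 2.5, 0, 0, 0, 1],
    [0, 0, 2.2, 0, 0, 0, 1],
    [0, 0, 1.6, 0, 0, 0, 1],
  ],
)

```text
time: 21.0
ee_pos: [449.6, 273.0, 49.4]
eef_rot: [0.49, 0.872, -0.001, 0.0]
force: [-0.2, -0.4, 1.0]
finger_gap: 0.997
grip_force: 0.0
```

>>> jog_arm(
  commands=[
    [0, 0, 0, 0, 0, 0, 0.7],
    [0, 0, 0, 0, 0, 0, 0.35],
    [0, 0, 0, 0, 0, 0, 0],
    [0, 0, 0, 0, 0, 0, 0],
    [0, 0, 0, 0, 0, 0, 0],
  ],
)

```text
time: 21.5
ee_pos: [449.2, 274.7, 51.7]
eef_rot: [0.489, 0.872, 0.001, 0.001]
force: [-0.1, -0.3, 1.6]
finger_gap: 0.621
grip_force: 31.3
```

>>> jog_arm(
  commands=[
    [0, 0, 0, 0, 0, 0, 0],
    [0, 0, 0, 0, 0, 0, 0],
    [0, 0, 0, 0, 0, 0, 0],
  ],
)

```text
time: 21.8
ee_pos: [449.1, 274.8, 51.6]
eef_rot: [0.489, 0.873, 0.001, 0.001]
force: [0.7, -1.2, 6.0]
finger_gap: 0.617
grip_force: 31.1
```

>>> jog_arm(
  commands=[
    [0, 0, -0.5, 0, 0, 0, 0],
    [0, 0, -1, 0, 0, 0, 0],
    [0, 0, -2.5, 0, 0, 0, 0],
    [0, 0, -2.5, 0, 0, 0, 0],
    [0, 0, -1.5, 0, 0, 0, 0],
  ],
)

```text
time: 22.3
ee_pos: [448.7, 274.9, 132.9]
eef_rot: [0.488, 0.873, 0.001, 0.0]
force: [0.4, 0.5, -1.0]
finger_gap: 0.617
grip_force: 31.6
```

```bash
python3 plan.py 30 0 623,70.8,128
```

```text
t 22.3 tcp [448.7 274.9 132.9] yaw 31.5 z [ 0.002  0.001 -1.   ] F [ 0.4  0.5 -1. ] gap 0.617 grip 31.6
623,70.8,128 9
[-2.95, 0.46, 0.05, 0.002, -0.0, 0.049, 0.0] ,
[-2.92, 0.61, 0.05, -0.0, -0.0, 0.049, 0.0] ,
[-2.89, 0.75, 0.05, -0.0, -0.0, 0.048, 0.0] ,
[-2.84, 0.89, 0.06, -0.0, -0.0, 0.049, 0.0] ,
[-2.8, 1.03, 0.05, -0.0, -0.0, 0.048, 0.0] ,
[-2.75, 1.16, 0.06, -0.0, -0.0, 0.049, 0.0] ,
[-2.68, 1.29, 0.05, -0.0, -0.0, 0.048, 0.0] ,
[-2.62, 1.42, 0.06, -0.0, -0.0, 0.049, 0.0] ,
[-2.55, 1.55, 0.05, -0.0, -0.0, 0.048, 0.0] ,
```

>>> jog_arm(
  commands=[
    [-2.9, 0.5, 0, 0, 0, 0.049, 0],
    [-2.9, 0.6, 0, 0, 0, 0.049, 0],
    [-2.9, 0.8, 0, 0, 0, 0.048, 0],
    [-2.8, 0.9, 0, 0, 0, 0.049, 0],
    [-2.8, 1.0, 0, 0, 0, 0.048, 0],
  ],
)

```text
time: 22.8
ee_pos: [545.7, 161.2, 131.3]
eef_rot: [0.591, 0.806, -0.0, -0.0]
force: [0.9, 0.5, -0.3]
finger_gap: 0.621
grip_force: 31.6
```

>>> jog_arm(
  commands=[
    [-2.8, 1.2, 0, 0, 0, 0.049, 0],
    [-2.7, 1.3, 0, 0, 0, 0.048, 0],
    [-2.6, 1.4, 0, 0, 0, 0.049, 0],
    [-2.5, 1.5, 0, 0, 0, 0.048, 0],
    [0, 0, 0, 0, 0, 0, 0],
  ],
)

```text
time: 23.3
ee_pos: [625.1, 65.3, 130.6]
eef_rot: [0.669, 0.743, -0.001, 0.002]
force: [-0.6, -0.4, -0.8]
finger_gap: 0.615
grip_force: 31.6
```

>>> jog_arm(
  commands=[
    [0, 0, 0, 0, 0, 0, 0],
    [0, 0, 0, 0, 0, 0, 0],
  ],
)

```text
time: 23.5
ee_pos: [621.6, 73.1, 131.0]
eef_rot: [0.665, 0.747, 0.0, -0.001]
force: [-0.1, 0.1, -1.0]
finger_gap: 0.615
grip_force: 31.6
```

```bash
python3 plan.py 22 0 623,70.8,59
```

```text
t 23.5 tcp [621.6  73.1 131. ] yaw 6.6 z [-0.001  0.001 -1.   ] F [-0.1  0.1 -1. ] gap 0.615 grip 31.6
623,70.8,59 4
[-0.07, 0.03, 1.8, -0.001, -0.002, 0.001, 0.0] ,
[-0.06, 0.03, 1.8, 0.0, 0.0, 0.0, 0.0] ,
[-0.06, 0.03, 1.8, 0.0, 0.0, 0.001, 0.0] ,
[-0.06, 0.02, 1.8, 0.0, 0.0, 0.0, 0.0] ,
```

>>> jog_arm(
  commands=[
    [-0.1, 0.1, 1.5, 0, 0, 0, 0],
    [-0.1, 0, 2.0, 0, 0, 0, 0],
    [0, 0, 2.0, 0, 0, 0, 0],
    [0, 0, 1.0, 0, 0, 0, 0],
    [0, 0, 0, 0, 0, 0, 0],
  ],
)

```text
time: 24.0
ee_pos: [622.0, 70.1, 63.6]
eef_rot: [0.665, 0.746, -0.002, -0.002]
force: [-0.3, -0.1, -0.8]
finger_gap: 0.615
grip_force: 31.6
```

>>> jog_arm(
  commands=[
    [0, 0, 0.3, 0, 0, 0, 0],
    [0, 0, 0.2, 0, 0, 0, 0],
    [0, 0, 0, 0, 0, 0, 0],
    [0, 0, 0, 0, 0, 0, 0],
  ],
)

```text
time: 24.4
ee_pos: [624.2, 69.7, 61.4]
eef_rot: [0.666, 0.746, 0.0, 0.0]
force: [0.3, 0.5, -0.9]
finger_gap: 0.613
grip_force: 31.6
```

>>> jog_arm(
  commands=[
    [0.1, -0.1, 0.2, 0, 0, 0, 0],
    [0, 0, 0.1, 0, 0, 0, 0],
    [0, 0, 0, 0, 0, 0, 0],
    [0, 0, 0, 0, 0, 0, 0],
  ],
)

```text
time: 24.8
ee_pos: [622.7, 70.6, 57.9]
eef_rot: [0.666, 0.746, 0.0, -0.0]
force: [-0.6, 0.9, 0.2]
finger_gap: 0.622
grip_force: 31.6
```

>>> jog_arm(
  commands=[
    [0, 0, 0.1, 0, 0, 0, 0],
    [0, 0, 0, 0, 0, 0, 0],
    [0, 0, 0, 0, 0, 0, 0],
  ],
)

```text
time: 25.1
ee_pos: [622.7, 70.7, 57.8]
eef_rot: [0.666, 0.746, 0.0, 0.0]
force: [-2.1, -0.5, 5.5]
finger_gap: 0.614
grip_force: 31.7
```

Contact again. Release, rise and swing back towards the robot for a clear view.

>>> jog_arm(
  commands=[
    [0, 0, 0, 0, 0, 0, 0.7],
    [0, 0, 0, 0, 0, 0, 0.85],
    [0, 0, 0, 0, 0, 0, 1],
    [0, 0, 0, 0, 0, 0, 1],
    [0, 0, 0, 0, 0, 0, 1],
  ],
)

```text
time: 25.6
ee_pos: [622.7, 70.5, 56.7]
eef_rot: [0.666, 0.746, 0.0, -0.0]
force: [1.1, 0.8, 0.0]
finger_gap: 0.998
grip_force: 0.0
```

>>> jog_arm(
  commands=[
    [0, 0, -0.5, 0, 0, 0, 1],
    [0, 0, -1.5, 0, 0, 0, 1],
    [0, 0, -3, 0, 0, 0, 1],
    [0, 0, -4, 0, 0, 0, 1],
    [0, 0, -4, 0, 0, 0, 1],
  ],
)

```text
time: 26.1
ee_pos: [622.6, 70.7, 189.3]
eef_rot: [0.666, 0.746, 0.0, 0.0]
force: [2.0, 0.4, 0.4]
finger_gap: 1.0
grip_force: 0.0
```

>>> jog_arm(
  commands=[
    [0, -3, -0.5, 0, 0, 0, 1],
    [0, -3.5, -0.5, 0, 0, 0, 1],
    [0, -3.5, 0, 0, 0, 0, 1],
    [0, -3.5, 0, 0, 0, 0, 1],
    [0, -3, 0, 0, 0, 0, 1],
  ],
)

```text
time: 26.6
ee_pos: [457.2, 51.9, 198.2]
eef_rot: [0.666, 0.746, 0.0, 0.001]
force: [-0.2, -0.0, 0.1]
finger_gap: 1.005
grip_force: 0.0
```

```bash
python3 chk.py 1 2 3 4
python3 - <<'E'
from h import *
s=np.load("scene_last.npy");t=np.load("top_last.npy")
cv2.imwrite("pics/end.png",np.hstack([cv2.resize(s[100:300,180:460],None,fx=1.4,fy=1.4),cv2.resize(t[90:290,180:460],None,fx=1.4,fy=1.4)]))
E
```

```text
scene 1 (array([ 599.6, -123.6]), np.float64(0.99))
scene 2 (array([609., -23.]), np.float64(0.78))
scene 3 (array([623.4,  74.7]), np.float64(0.76))
scene 4 (array([637.5, 165. ]), np.float64(0.7))
top 1 (array([ 592.5, -127. ]), np.float64(0.73))
top 2 (array([602.4, -27. ]), np.float64(0.69))
top 3 (array([619.1,  71.9]), np.float64(0.79))
top 4 (array([633. , 161.8]), np.float64(0.8))
```

View pics/end.png

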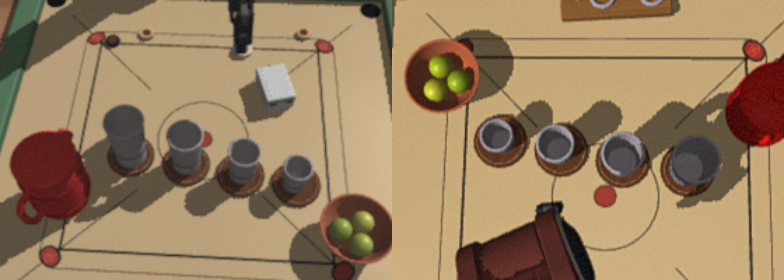

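The picture shows all four tumblers upright and centred on their coasters, tallest next to the jug. Every offset is under 5 mm, and the box and jug look unmoved.

```bash
python3 -c "
from rig import r
print(r.job_done())"
```

```text
the job is handed in; nothing more can be done
None
```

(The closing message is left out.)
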